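# Clamp a glass vial on the feed-knob stage

## Robot

A 7-joint arm with a two-finger parallel gripper is mounted at the origin on a cart in front of the work surface, level with it; the furniture and walls round the work are solid. World frame = base frame: x ahead of the robot, y to its left, z up, the work surface at z = 0. Lengths are in m, angles in degrees, forces in N, time in s.
With the tool pointing down it reaches from about 0.425 to 0.875 m from the base axis. Payload 4.7 kg.
Tool frame: the origin (TCP) lies between the finger pads; the fingertips stand 8 mm ahead of it and the grasp point (between the pads) lies 11 mm behind it (env.tip_extent is the distance from the TCP to the fingertips, in m); z points along the fingers, y is the line along which they close (so a half turn about z gives the same grasp; the last joint's range is limited). The gripper opens to 87 mm and grips with 3 to 60 N. Pads are 19 mm wide; open, the fingers measure 117 mm over their backs; the gripper's body (75 mm by 190 mm) begins 51 mm behind the grasp point.
Start: joints at [-70.067, 18.392, -4.016, 83.108, 1.295, 78.541, -3.26], TCP at [0.213, 0.614, 0.231] pointing down, gripper open.
Joint ranges: [-163.93, 163.93], [-17.29, 119.83], [-79.2, 71.16], [3.27, 140.29], [-89.18, 269.18], [5.43, 117.66], [-154.24, 154.24]. Speed limits (degrees/s): [147.25, 147.25, 180, 180, 180, 180, 180].

## Interface

Orientations are given as [roll, pitch, yaw] about the fixed x, y, z axes, in that order (R = Rz(yaw) Ry(pitch) Rx(roll)).
In Python, from cell import sensors, vision, workorder, env gives the robot as it stands.
- The arm moves only by the tool drive_tool, never from a script. Its argument "moves" is a list of rows, each an object of numbers: "x", "y", "z": the shift along the tool's x, y, z in mm; "rx", "ry", "rz": the turn, a rotation vector about the tool's x, y, z in rad; "fingers": the closure, from -1 (fully open) to 1 (shut). In form: [{"x": .., "y": .., "z": .., "rx": .., "ry": .., "rz": .., "fingers": ..}, ...]. A call has 1 to 20 rows; each row is the pose to reach, as a shift and turn from the pose commanded when the call began, along the tool's axes at that moment; what a row does not reach only later rows make up. A row lasts 1/8 s, in which the tool goes at most 62.5 mm and 10.7 degrees, less where a joint would pass 70% of its speed; a pose out of reach is approached as far as the arm can. A call with a gripper value outside its range is refused whole. The fingers move at their own pace and stop on an object; "force" is the grip in N (left out, the last holds). Time passes only in rows, so rows that repeat a pose let the fingers close. It gives the time, the measured TCP pose, the force, the opening and the grip force at its end, in the units of the state.
- sensors.get_obs(): the state, without advancing time (a new reading comes with each control period).
- vision.read_camera(name): name is "scene" or "top"; returns a dict with "image" (480x640x3 uint8, red, green, blue), "fx", "fy", "cx", "cy" (pixels), "k1" (the pictures are not rectified: a ray, as slopes to the right and down, at radius r is drawn at 1 + k1 r^2 times it, then the intrinsics apply), "R" (3x3) and "t" (3): a world point X has camera coordinates R X + t. Camera axes: x right, y down, z forward; pixel columns grow to the right and rows downward; lengths in m; the calibration is good to about 2 mm. A picture is of the moment at which its call begins. There is no depth.
- workorder.sign_off(): hands the job in; it is judged then, once.
The state is a dict: "time_s": time; "qpos": joint angles; "joint_velocities": joint speeds; "effort": joint torques, N m; "tool_pos": TCP position; "tool_rot": TCP orientation; "force": force on the tool from outside, world axes, zero at the start; "wrist_torque": the same for the moment, N m; "grip_width": finger opening in m; "grasp_force": force on a finger pad.
Only numpy, scipy, OpenCV 4.12 (cv2) and the standard library are available. Lean on these libraries where they do the work, as an engineer would, in place of code of your own. Each camera call takes 0.05 s, during which the arm holds its last target. There are 200 camera calls.

## Task

Stand the small glass vial upright on the bed of the grey clamping stage, between the V-shaped stop and the jaw, and let go of it. Then turn the black feed knob clockwise to drive the jaw up until the vial is seated in the V and stays firmly clamped once you let go; move the jaw by its knob only, be gentle enough not to crush the glass, and leave the other things on the table alone.

Things in the scene. Friction and masses are not known exactly. Their poses are not given: they have to be found in the camera images.
- vial: Small white translucent glass vial, loose, 42 mm tall, 31 mm across its straight round body (lower 17 mm), then a shoulder and a neck about 20 mm wide, about 30 g; the glass bears up to 25 N of squeeze from the jaw, and 4 N or more holds it firmly; stands on the table to the left of the stage at the start. Origin: centre of its underside, z up.
- stage: Fixed grey bed plate of the clamping stage, 96 mm (its x) by 262 mm (its y), its top, the bed, at 22 mm above the table. Origin at table level, 14 mm towards +y from the plate's centre; z up. The carriage runs along its +y (towards the V stop). Its place and yaw on the table vary.
- v_stop: Blue and steel V stop fixed on the bed at a varying distance from the jaw. Origin: on the bed surface, on the axis that the seated vial will have (15.5 mm from both V faces); axes as the stage's. The V (120 degrees, faces 25 mm tall, its arms reaching to 16 mm either side in x and to y = +9 mm) opens towards -y, towards the jaw; the block behind it reaches to y = +46 mm and is 26 mm tall.
- jaw_block: Aluminium carriage block, 66 mm wide, 98 mm long, its top 46 mm above the table, with an upright jaw 50 mm wide whose top is 50.5 mm above the table; it slides over the bed with the knob on top. Axes as the stage's.
- jaw_face (a point): Centre of the flat black rubber jaw face that looks along the stage's +y and presses on the vial; 36.5 mm above the table. At the start it stands 41 to 58 mm before the v_stop origin, so it must advance 26 to 42 mm before it presses on the seated vial.
- carriage (a joint): Position of the carriage along the stage's +y in m: 0 at the start (jaw back), limit 0.06. It is geared to the knob: 18 mm for each radian of the knob.
- feed_knob (a joint): Angle of the feed knob in rad: 0 at the start, grows as it is turned clockwise seen from above, limit 3.34. Its friction is 0.22 N m, and a clamped vial adds 0.018 N m for each newton of clamping force. The friction holds the knob where it is left (it holds a clamping force up to about 12 N). The knob's axis travels with the carriage as it turns, by 18 mm per radian.
- knob_grip (a point): Grip point of the black feed knob: on its upright axis, 76 mm above the table, 8 mm below the top of the bar. The bar handle is 46 mm long along this point's x, 13 mm thick along its y and 30 mm tall, on a round skirt 48 mm wide whose top is 54 mm above the table. At the start its x is parallel to the stage's x. It lies 58 mm behind the jaw face.
- petri_dish: Flat round glass dish 74 mm wide, 18 mm tall, a bystander. Origin: centre of its underside.
- timer: White laboratory timer 46x66x63 mm, a bystander. Origin: centre of its underside.
- marker: Red marker pen 120 mm long, 15 mm thick, a bystander. Origin: its underside's centre.

How it is judged:
By the outcome, as a careful person would: the job done as asked, in the order asked, and still so for the second after the job is handed in, with the robot touching nothing.
It also fails if it takes over 69 s, if anything falls off the work surface, if the arm or the gripper's body presses on something with over 40 N, if the wrist force passes 120 N, or if a joint passes its speed limit or range.

## Working session

There is one attempt and no reset: what is moved stays moved. The work goes in short steps, Python scripts to look and compute and a tool call to move; the robot and the scene stay as the last step left them, time stands still between calls to the robot, and variables do not carry over. Pictures are saved under pics/ and viewed, at most 10 in all, crops included, and the job is handed in when it is done.

Besides the shell and the picture viewer there is one more tool, called after "Call:" as name([rows], argument=value, ...), one row to a line, values as JSON. drive_tool: Moves the arm, as the interface text tells. Its arguments: {"type":"object","properties":{"moves":{"type":"array"},"force":{"type":"number"}},"required":["moves"]}

```bash
ls; mkdir -p pics
python3 - <<'E'
from cell import sensors, vision, env
import cv2
o=sensors.get_obs();print(o['time_s'],o['tool_pos'],o['tool_rot'],o['grip_width'])
for n in("scene","top"):
    c=vision.read_camera(n);cv2.imwrite(f"pics/{n}0.png",c["image"][:,:,::-1])
    print(n,[c[k] for k in("fx","fy","cx","cy","k1")],c["R"],c["t"])
E
```

```text
pics
0.0 [0.21285409 0.61362781 0.22947407] [-1.79894645e+02  6.04521752e-03  1.60875153e+02] 0.08690506601813588
scene [615.4529031751163, 615.4529031751163, 321.80557193066744, 248.0415453061356, -0.20958822764662993] [[ 0.91160681 -0.41083115  0.01381229]
 [-0.20460646 -0.48263862 -0.8515845 ]
 [ 0.35652379  0.77348415 -0.52403536]] [-0.43181622  0.20081507  1.04406838]
top [620.2350468284071, 620.2350468284071, 313.55015868934214, 241.88749037931976, -0.11190159570773789] [[ 0.0255609  -0.99946464 -0.02042254]
 [-0.99493766 -0.02344836 -0.09772016]
 [ 0.09718897  0.02281696 -0.99500437]] [0.08624106 0.51378951 1.13150971]
```

View pics/scene0.png

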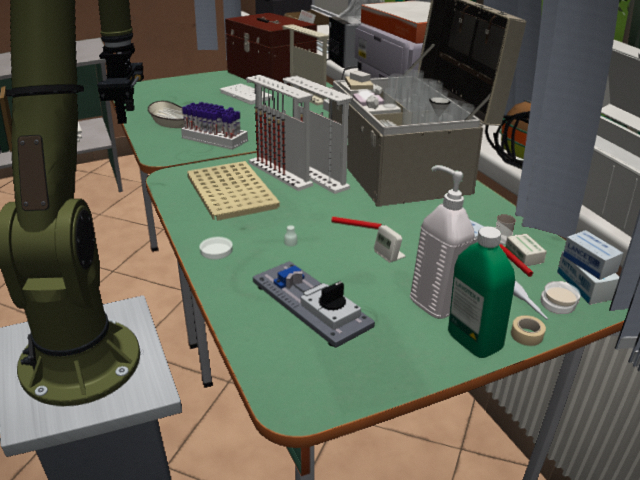

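View pics/top0.png

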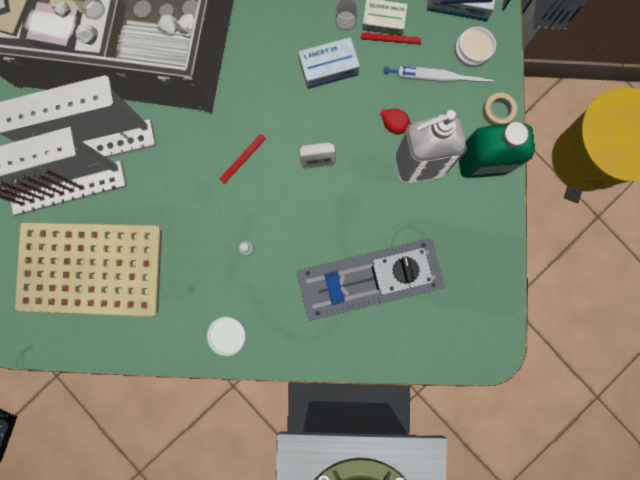

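The scene view shows the vial at about (290,235) and the stage from (255,282) to (372,325). In the top view the vial is at (246,248), the V stop at about (336,288) and the knob at about (406,269). I'll enlarge both.

Run:
```python
import cv2
a=cv2.imread("pics/top0.png")[232:326,290:450];cv2.imwrite("pics/tc.png",cv2.resize(a,None,fx=5,fy=5,interpolation=cv2.INTER_CUBIC))
a=cv2.imread("pics/scene0.png")[220:345,245:385];a=cv2.resize(a,None,fx=4.8,fy=4.8,interpolation=cv2.INTER_CUBIC)
v=cv2.resize(cv2.imread("pics/top0.png")[232:264,230:262],None,fx=4,fy=4,interpolation=cv2.INTER_CUBIC)
a[:128,-128:]=v
cv2.imwrite("pics/sc.png",a)
```

```text
(no output)
```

View pics/tc.png

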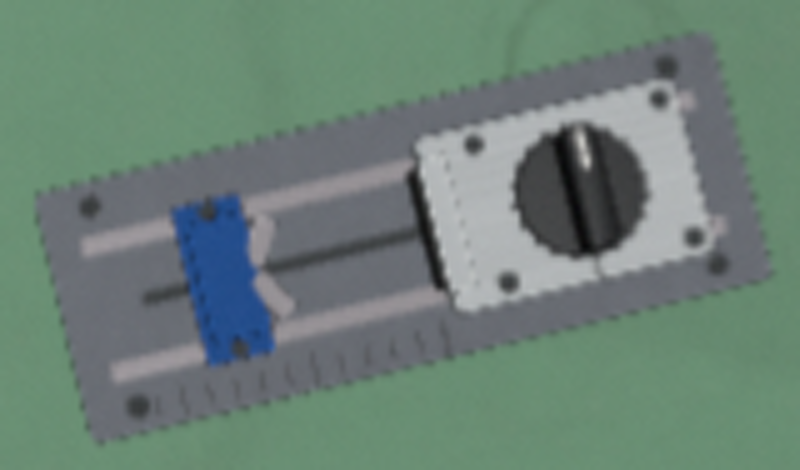

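View pics/sc.png

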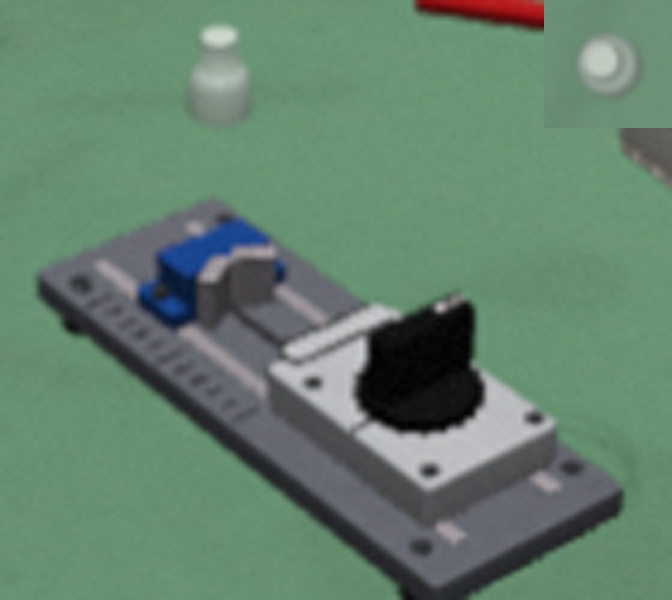

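Readings from the crops:
- **Top crop:** plate corners at (38,192), (97,441), (772,274) and (712,33). The V's steel arms end near (265,215) and (290,310), the rubber jaw strip runs (411,172)–(442,287), and the knob bar is near (585,190).
- **Scene crop:** plate corners at (213,200), (38,278), (435,588) and (622,492). The bar top runs (375,335)–(468,300). The vial cap is centred at (219,37) and its base's lower edge is at y=124.

```bash
cat > h.py <<'E'
import numpy as np, cv2
from scipy.optimize import least_squares
S=dict(f=615.4529,cx=321.80557,cy=248.04155,k=-0.20958823,R=np.array([[0.91160681,-0.41083115,0.01381229],[-0.20460646,-0.48263862,-0.8515845],[0.35652379,0.77348415,-0.52403536]]),t=np.array([-0.43181622,0.20081507,1.04406838]))
T=dict(f=620.2350468,cx=313.55015869,cy=241.88749,k=-0.1119016,R=np.array([[0.0255609,-0.99946464,-0.02042254],[-0.99493766,-0.02344836,-0.09772016],[0.09718897,0.02281696,-0.99500437]]),t=np.array([0.08624106,0.51378951,1.13150971]))
def proj(c,X):
    p=np.atleast_2d(X)@c['R'].T+c['t'];p=p[:,:2]/p[:,2:]
    return p*(1+c['k']*(p**2).sum(1,keepdims=True))*c['f']+[c['cx'],c['cy']]
def tri(us,ut):
    r=least_squares(lambda X:np.r_[proj(S,X)[0]-us,proj(T,X)[0]-ut],[.6,0,.03]);return r.x,np.abs(r.fun).max()
def onz(c,u,z):
    return least_squares(lambda x:proj(c,[x[0],x[1],z])[0]-u,[.6,0]).x
tc=lambda x,y:(np.array([x,y])+.5)/5-.5+[290,232]
sc=lambda x,y:(np.array([x,y])+.5)/4.8-.5+[245,220]
vc=lambda x,y:(np.array([x-544,y])+.5)/4-.5+[230,232]
E
python3 - <<'E'
from h import *
np.set_printoptions(precision=4,suppress=True)
print('vialtop',*tri(sc(219,37),vc(601,61)), onz(T,vc(601,61),.042),onz(S,sc(219,37),.042),onz(T,vc(609,66),.012))
st=[(213,200),(38,278),(435,588),(622,492)];tt=[(38,192),(97,441),(772,274),(712,33)]
for s,t in zip(st,tt): print('corner',*tri(sc(*s),tc(*t)),onz(T,tc(*t),.022),onz(S,sc(*s),.022))
# fit stage pose to corners in both views (z = .022)
cor=np.array([[48,117],[-48,117],[-48,-145],[48,-145]])/1e3
def W(p,l,z):
    l=np.atleast_2d(l);c,s=np.cos(p[2]),np.sin(p[2]);return np.c_[p[0]+c*l[:,0]-s*l[:,1],p[1]+s*l[:,0]+c*l[:,1],np.full(len(l),z)]
def f(p): return np.r_[(proj(T,W(p,cor,.022))-[tc(*t) for t in tt]).ravel(),(proj(S,W(p,cor,.022))-[sc(*t) for t in st]).ravel()]
r=least_squares(f,[.55,0,.2]);p=r.x;print('stage',p[:2],np.degrees(p[2]),r.fun.round(1))
def loc(X):
    d=np.array(X[:2])-p[:2];c,s=np.cos(p[2]),np.sin(p[2]);return np.array([c*d[0]+s*d[1],-s*d[0]+c*d[1]])
for n,s,t in [('barA',(372,335),(570,127)),('barB',(468,300),(597,245))]: print(n)
for n,t,z in [('armhi tip',(268,213),.047),('armlo tip',(290,308),.047),('armhi outer',(273,218),.047),('vertex',(257,272),.047),('blue back hi',(174,208),.048),('blue back lo',(209,363),.03),('jaw hi',(411,172),.0485),('jaw lo',(442,287),.0485),('knob skirt L',(515,192),.054),('knob skirt R',(648,188),.054),('skirt top',(578,123),.054),('skirt bot',(584,257),.054),('barlow',(600,245),.084),('barhi',(575,125),.084)]:
    print(n,loc(onz(T,tc(*t),z))*1e3)
for n,t,z in [('Vtip lo',(198,277),.047),('Vtip hi',(275,250),.047),('bar lo',(372,337),.084),('bar hi',(470,300),.084)]: print('S',n,loc(onz(S,sc(*t),z))*1e3)
print('vtip tri',tri(sc(275,250),tc(268,213)),tri(sc(198,277),tc(290,308)))
E
```

```text
vialtop [0.4977 0.2268 0.0421] 0.03890044242871227 [0.4977 0.2268] [0.4979 0.2269] [0.498 0.227]
corner [0.4573 0.1286 0.0204] 0.8024141178211721 [0.4585 0.1281] [0.4548 0.1268]
corner [0.3663 0.1038 0.0187] 0.15971126240424383 [0.3666 0.1037] [0.3646 0.0993]
corner [ 0.4339 -0.1462  0.0205] 0.2819633420209584 [ 0.4344 -0.1461] [ 0.4327 -0.1476]
corner [ 0.5239 -0.1231  0.02  ] 0.22035571493796624 [ 0.5241 -0.1229] [ 0.5222 -0.1251]
stage [0.4415 0.0039] 14.914124972365371 [-0.7  0.4 -0.5  0.9  1.3  1.1  0.5 -0.6  0.9 -0.9 -0.7 -1.4  0.1  0.4
  1.1 -0.8]
barA
barB
armhi tip [19.7784 34.9864]
armlo tip [-15.6643  35.3814]
armhi outer [17.5812 33.6466]
vertex [-0.1544 43.9562]
blue back hi [29.5164 67.8759]
blue back lo [-28.2399  68.5618]
jaw hi [ 22.0309 -19.1402]
jaw lo [-21.2144 -20.0365]
knob skirt L [  5.9141 -53.5836]
knob skirt R [  -4.0387 -100.9038]
skirt top [ 24.8519 -81.971 ]
skirt bot [-22.7979 -72.1657]
barlow [-20.048  -74.7052]
barhi [ 23.1259 -76.5167]
S Vtip lo [-17.4513  41.4797]
S Vtip hi [19.224  37.8703]
S bar lo [-21.4583 -74.3649]
S bar hi [ 23.1439 -78.5988]
vtip tri (array([0.4506, 0.0432, 0.0484]), np.float64(0.5798361108571157)) (array([0.415 , 0.035 , 0.0497]), np.float64(1.3571412350339074))
```

Measurements so far:
- The vial top triangulates to z=42 mm, at (0.498, 0.227).
- The plate top is about 20–22 mm, and the stage yaw is 14.9°.
- In stage coordinates, the knob axis is at y≈-77 mm, the jaw face at -19 and the V axis at about +24. These fit the given sizes.

I'll move above the vial with yaw 105°, so the fingers close along the stage's x.

Call:
drive_tool([
  {"x": -396, "y": -272, "z": 0, "rz": 0.977, "fingers": -0.4},
  {"x": -396, "y": -272, "z": 0, "rz": 0.977, "fingers": -0.4},
  {"x": -396, "y": -272, "z": 0, "rz": 0.977, "fingers": -0.4},
  {"x": -396, "y": -272, "z": 0, "rz": 0.977, "fingers": -0.4},
  {"x": -396, "y": -272, "z": 0, "rz": 0.977, "fingers": -0.4},
  {"x": -396, "y": -272, "z": 0, "rz": 0.977, "fingers": -0.4},
  {"x": -396, "y": -272, "z": 100, "rz": 0.977, "fingers": -0.4},
  {"x": -396, "y": -272, "z": 130, "rz": 0.977, "fingers": -0.4},
  {"x": -396, "y": -272, "z": 130, "rz": 0.977, "fingers": -0.4},
  {"x": -396, "y": -272, "z": 130, "rz": 0.977, "fingers": -0.4},
  {"x": -396, "y": -272, "z": 130, "rz": 0.977, "fingers": -0.4},
  {"x": -396, "y": -272, "z": 130, "rz": 0.977, "fingers": -0.4},
], force=8)

```text
invalid input at $.moves[0]: expected keys x, y, z, rx, ry, rz, fingers
```

Call:
drive_tool([
  {"x": -396, "y": -272, "z": 0, "rx": 0, "ry": 0, "rz": 0.977, "fingers": -0.4},
  {"x": -396, "y": -272, "z": 0, "rx": 0, "ry": 0, "rz": 0.977, "fingers": -0.4},
  {"x": -396, "y": -272, "z": 0, "rx": 0, "ry": 0, "rz": 0.977, "fingers": -0.4},
  {"x": -396, "y": -272, "z": 0, "rx": 0, "ry": 0, "rz": 0.977, "fingers": -0.4},
  {"x": -396, "y": -272, "z": 0, "rx": 0, "ry": 0, "rz": 0.977, "fingers": -0.4},
  {"x": -396, "y": -272, "z": 0, "rx": 0, "ry": 0, "rz": 0.977, "fingers": -0.4},
  {"x": -396, "y": -272, "z": 100, "rx": 0, "ry": 0, "rz": 0.977, "fingers": -0.4},
  {"x": -396, "y": -272, "z": 130, "rx": 0, "ry": 0, "rz": 0.977, "fingers": -0.4},
  {"x": -396, "y": -272, "z": 130, "rx": 0, "ry": 0, "rz": 0.977, "fingers": -0.4},
  {"x": -396, "y": -272, "z": 130, "rx": 0, "ry": 0, "rz": 0.977, "fingers": -0.4},
  {"x": -396, "y": -272, "z": 130, "rx": 0, "ry": 0, "rz": 0.977, "fingers": -0.4},
], force=8)

```text
time_s: 1.48
tool_pos: [0.4981, 0.2288, 0.1015]
tool_rot: [179.9, -0.1, 105.0]
force: [0.6, -0.2, 0.5]
grip_width: 0.0608
grasp_force: 0.0
```

Call:
drive_tool([
  {"x": -1.7, "y": -0.6, "z": 50, "rx": 0, "ry": 0, "rz": 0, "fingers": -0.4},
  {"x": -1.7, "y": -0.6, "z": 75, "rx": 0, "ry": 0, "rz": 0, "fingers": -0.4},
  {"x": -1.7, "y": -0.6, "z": 85, "rx": 0, "ry": 0, "rz": 0, "fingers": -0.4},
  {"x": -1.7, "y": -0.6, "z": 88.5, "rx": 0, "ry": 0, "rz": 0, "fingers": -0.4},
  {"x": -1.7, "y": -0.6, "z": 88.5, "rx": 0, "ry": 0, "rz": 0, "fingers": -0.4},
  {"x": -1.7, "y": -0.6, "z": 88.5, "rx": 0, "ry": 0, "rz": 0, "fingers": -0.4},
], force=8)

```text
time_s: 2.22
tool_pos: [0.4987, 0.2262, 0.0133]
tool_rot: [179.9, -0.0, 104.9]
force: [0.4, 0.8, -0.1]
grip_width: 0.0608
grasp_force: 0.0
```

Run:
```python
from cell import vision
import cv2
A=[]
c=vision.read_camera("scene")["image"][195:265,250:330,::-1];A.append(cv2.resize(c,(480,420),interpolation=cv2.INTER_CUBIC))
cv2.imwrite("pics/g1.png",A[0])
```

```text
(no output)
```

View pics/g1.png

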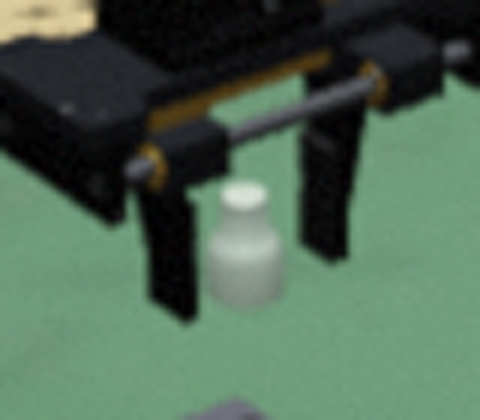

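The vial (about (245,245) in the crop) stands upright between the two fingers, whose tips are near the table. I'll close on it and lift.

Call:
drive_tool([
  {"x": 0, "y": 0, "z": 1, "rx": 0, "ry": 0, "rz": 0, "fingers": 0.6},
  {"x": 0, "y": 0, "z": 1, "rx": 0, "ry": 0, "rz": 0, "fingers": 0.6},
  {"x": 0, "y": 0, "z": 1, "rx": 0, "ry": 0, "rz": 0, "fingers": 0.6},
  {"x": 0, "y": 0, "z": 1, "rx": 0, "ry": 0, "rz": 0, "fingers": 0.6},
  {"x": 0, "y": 0, "z": 1, "rx": 0, "ry": 0, "rz": 0, "fingers": 0.6},
  {"x": 0, "y": 0, "z": 1, "rx": 0, "ry": 0, "rz": 0, "fingers": 0.6},
  {"x": 0, "y": 0, "z": 1, "rx": 0, "ry": 0, "rz": 0, "fingers": 0.6},
  {"x": 0, "y": 0, "z": 1, "rx": 0, "ry": 0, "rz": 0, "fingers": 0.6},
], force=8)

```text
time_s: 3.28
tool_pos: [0.4979, 0.2256, 0.0111]
tool_rot: [180.0, -0.0, 104.9]
force: [0.4, -0.0, -0.4]
grip_width: 0.0297
grasp_force: 8.0
```

Call:
drive_tool([
  {"x": 0, "y": 0, "z": -40, "rx": 0, "ry": 0, "rz": 0, "fingers": 0.6},
  {"x": 0, "y": 0, "z": -80, "rx": 0, "ry": 0, "rz": 0, "fingers": 0.6},
  {"x": -40, "y": -24, "z": -80, "rx": 0, "ry": 0, "rz": 0, "fingers": 0.6},
  {"x": -80, "y": -48, "z": -80, "rx": 0, "ry": 0, "rz": 0, "fingers": 0.6},
  {"x": -120, "y": -71, "z": -80, "rx": 0, "ry": 0, "rz": 0, "fingers": 0.6},
  {"x": -160, "y": -95, "z": -80, "rx": 0, "ry": 0, "rz": 0, "fingers": 0.6},
  {"x": -187, "y": -111, "z": -80, "rx": 0, "ry": 0, "rz": 0, "fingers": 0.6},
  {"x": -187, "y": -111, "z": -80, "rx": 0, "ry": 0, "rz": 0, "fingers": 0.6},
  {"x": -187, "y": -111, "z": -60, "rx": 0, "ry": 0, "rz": 0, "fingers": 0.6},
  {"x": -187, "y": -111, "z": -40, "rx": 0, "ry": 0, "rz": 0, "fingers": 0.6},
  {"x": -187, "y": -111, "z": -34, "rx": 0, "ry": 0, "rz": 0, "fingers": 0.6},
  {"x": -187, "y": -111, "z": -34, "rx": 0, "ry": 0, "rz": 0, "fingers": 0.6},
  {"x": -187, "y": -111, "z": -34, "rx": 0, "ry": 0, "rz": 0, "fingers": 0.6},
])

```text
time_s: 4.9
tool_pos: [0.4394, 0.0167, 0.0457]
tool_rot: [179.9, -0.0, 104.9]
force: [-0.3, 0.7, -0.6]
grip_width: 0.0297
grasp_force: 8.0
```

Run:
```python
from cell import vision,sensors
import cv2,numpy as np
o=sensors.get_obs();print(o['tool_pos'],o['qpos'],o['force'],o['wrist_torque'])
a=cv2.resize(vision.read_camera("scene")["image"][235:335,240:380,::-1],None,fx=5,fy=5,interpolation=cv2.INTER_CUBIC)
cv2.imwrite("pics/p1.png",a)
```

```text
[0.43939794 0.01671775 0.04572923] [-33.05185133   3.19218629  28.24196988 124.43260465  -1.91784015
  52.69570511  11.23012424] [-0.29770849  0.656119   -0.64577989] [-0.07857142  0.03668149 -0.0306248 ]
```

View pics/p1.png

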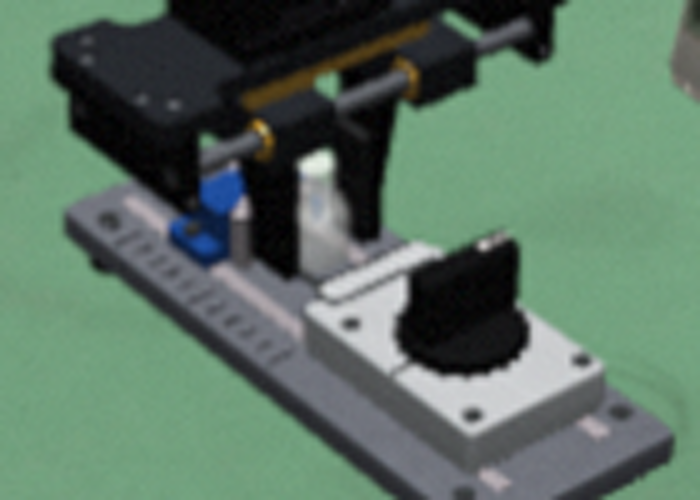

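The vial is held upright at crop (320,215), between the V (about (240,230)) and the jaw (about (390,270)), roughly 12 mm above the bed. I'll lower it gently.

Call:
drive_tool([
  {"x": 0, "y": 0, "z": 7, "rx": 0, "ry": 0, "rz": 0, "fingers": 0.6},
  {"x": 0, "y": 0, "z": 10, "rx": 0, "ry": 0, "rz": 0, "fingers": 0.6},
  {"x": 0, "y": 0, "z": 11, "rx": 0, "ry": 0, "rz": 0, "fingers": 0.6},
  {"x": 0, "y": 0, "z": 11.5, "rx": 0, "ry": 0, "rz": 0, "fingers": 0.6},
  {"x": 0, "y": 0, "z": 11.5, "rx": 0, "ry": 0, "rz": 0, "fingers": 0.6},
  {"x": 0, "y": 0, "z": 11.5, "rx": 0, "ry": 0, "rz": 0, "fingers": 0.6},
])

```text
time_s: 5.7
tool_pos: [0.4388, 0.0164, 0.0337]
tool_rot: [180.0, -0.0, 104.9]
force: [0.2, 0.5, -0.6]
grip_width: 0.0301
grasp_force: 8.0
```

Call:
drive_tool([
  {"x": 0, "y": 0, "z": 0.7, "rx": 0, "ry": 0, "rz": 0, "fingers": 0.6},
  {"x": 0, "y": 0, "z": 1, "rx": 0, "ry": 0, "rz": 0, "fingers": 0.6},
  {"x": 0, "y": 0, "z": 1, "rx": 0, "ry": 0, "rz": 0, "fingers": 0.6},
  {"x": 0, "y": 0, "z": 1, "rx": 0, "ry": 0, "rz": 0, "fingers": 0.6},
])

```text
time_s: 6.2
tool_pos: [0.4389, 0.0164, 0.0329]
tool_rot: [180.0, -0.0, 104.9]
force: [-2.2, -0.7, 4.5]
grip_width: 0.0297
grasp_force: 8.1
```

Upward force of 4.5 N, so the vial is on the bed. I'll release it and rise.

Call:
drive_tool([
  {"x": 0, "y": 0, "z": -0.3, "rx": 0, "ry": 0, "rz": 0, "fingers": 0.2},
  {"x": 0, "y": 0, "z": -0.3, "rx": 0, "ry": 0, "rz": 0, "fingers": 0.1},
  {"x": 0, "y": 0, "z": -0.3, "rx": 0, "ry": 0, "rz": 0, "fingers": -0.1},
  {"x": 0, "y": 0, "z": -0.3, "rx": 0, "ry": 0, "rz": 0, "fingers": -0.3},
  {"x": 0, "y": 0, "z": -0.3, "rx": 0, "ry": 0, "rz": 0, "fingers": -0.3},
  {"x": 0, "y": 0, "z": -0.3, "rx": 0, "ry": 0, "rz": 0, "fingers": -0.3},
  {"x": 0, "y": 0, "z": -20, "rx": 0, "ry": 0, "rz": 0, "fingers": -0.3},
  {"x": 0, "y": 0, "z": -60, "rx": 0, "ry": 0, "rz": 0, "fingers": -0.3},
  {"x": 0, "y": 0, "z": -110, "rx": 0, "ry": 0, "rz": 0, "fingers": -0.3},
  {"x": 0, "y": 0, "z": -110, "rx": 0, "ry": 0, "rz": 0, "fingers": -0.3},
  {"x": 0, "y": 0, "z": -110, "rx": 0, "ry": 0, "rz": 0, "fingers": -0.3},
])

```text
time_s: 7.58
tool_pos: [0.4384, 0.0164, 0.1423]
tool_rot: [-180.0, -0.0, 104.9]
force: [-0.5, -0.4, 0.3]
grip_width: 0.0564
grasp_force: 0.0
```

Call:
drive_tool([
  {"x": -30, "y": 0, "z": 0, "rx": 0, "ry": 0, "rz": -0.18, "fingers": -0.3},
  {"x": -60, "y": 0.5, "z": 0, "rx": 0, "ry": 0, "rz": -0.36, "fingers": -0.3},
  {"x": -90, "y": 1, "z": 0, "rx": 0, "ry": 0, "rz": -0.54, "fingers": -0.3},
  {"x": -90, "y": 1, "z": 0, "rx": 0, "ry": 0, "rz": -0.72, "fingers": -0.3},
  {"x": -90, "y": 1, "z": 0, "rx": 0, "ry": 0, "rz": -0.9, "fingers": -0.3},
  {"x": -90, "y": 1, "z": 0, "rx": 0, "ry": 0, "rz": -1.08, "fingers": -0.3},
  {"x": -90, "y": 1, "z": 0, "rx": 0, "ry": 0, "rz": -1.26, "fingers": -0.3},
  {"x": -90, "y": 1, "z": 0, "rx": 0, "ry": 0, "rz": -1.44, "fingers": -0.3},
  {"x": -90, "y": 1, "z": 20, "rx": 0, "ry": 0, "rz": -1.571, "fingers": -0.3},
  {"x": -90, "y": 1, "z": 30, "rx": 0, "ry": 0, "rz": -1.571, "fingers": -0.3},
  {"x": -90, "y": 1, "z": 30, "rx": 0, "ry": 0, "rz": -1.571, "fingers": -0.3},
  {"x": -90, "y": 1, "z": 30, "rx": 0, "ry": 0, "rz": -1.571, "fingers": -0.3},
])

```text
time_s: 9.07
tool_pos: [0.4629, -0.0705, 0.1127]
tool_rot: [-180.0, 0.0, -165.2]
force: [0.9, -0.2, -0.2]
grip_width: 0.0566
grasp_force: 0.0
```

Run:
```python
from cell import vision,sensors
import cv2,numpy as np
o=sensors.get_obs();print(o['tool_pos'],o['tool_rot'],o['qpos'],o['wrist_torque'])
a=cv2.resize(vision.read_camera("scene")["image"][215:335,240:380,::-1],None,fx=3,fy=3,interpolation=cv2.INTER_CUBIC)
b=cv2.resize(vision.read_camera("top")["image"][225:345,310:430,::-1],None,fx=3,fy=3,interpolation=cv2.INTER_CUBIC)
cv2.imwrite("pics/k1.png",np.hstack([a,b]))
```

```text
[ 0.46291292 -0.070458    0.11266299] [-1.79990782e+02  5.96634029e-06 -1.65167689e+02] [-30.89597714   1.0741258   36.9918669  117.5367372   -0.72489329
  61.60392042 111.26807212] [ 0.07583344  0.02246559 -0.00075585]
```

View pics/k1.png

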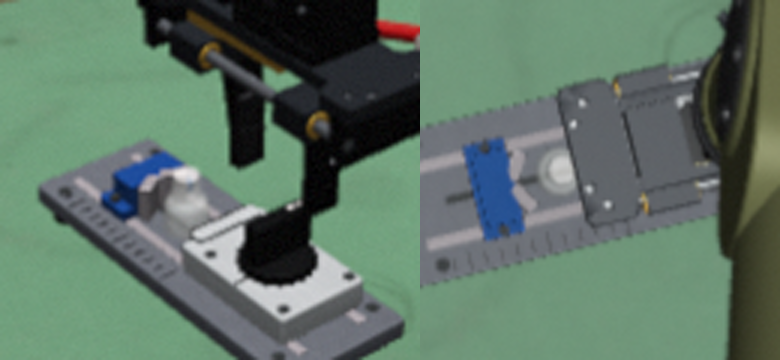

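The vial stands upright on the bed just in front of the V (right panel, about (560,172)), and the gripper is above the knob with its fingers either side of the bar. I'll descend and grip.

Call:
drive_tool([
  {"x": 0, "y": 0, "z": 20, "rx": 0, "ry": 0, "rz": 0, "fingers": -0.3},
  {"x": 0, "y": 0, "z": 38, "rx": 0, "ry": 0, "rz": 0, "fingers": -0.3},
  {"x": 0, "y": 0, "z": 45, "rx": 0, "ry": 0, "rz": 0, "fingers": -0.3},
  {"x": 0, "y": 0, "z": 45, "rx": 0, "ry": 0, "rz": 0, "fingers": -0.3},
  {"x": 0, "y": 0, "z": 45, "rx": 0, "ry": 0, "rz": 0, "fingers": 0.3},
  {"x": 0, "y": 0, "z": 45, "rx": 0, "ry": 0, "rz": 0, "fingers": 0.5},
  {"x": 0, "y": 0, "z": 45, "rx": 0, "ry": 0, "rz": 0, "fingers": 0.9},
  {"x": 0, "y": 0, "z": 45, "rx": 0, "ry": 0, "rz": 0, "fingers": 0.9},
  {"x": 0, "y": 0, "z": 45, "rx": 0, "ry": 0, "rz": 0, "fingers": 0.9},
  {"x": 0, "y": 0, "z": 45, "rx": 0, "ry": 0, "rz": 0, "fingers": 0.9},
  {"x": 0, "y": 0, "z": 45, "rx": 0, "ry": 0, "rz": 0, "fingers": 0.9},
], force=35)

```text
time_s: 10.55
tool_pos: [0.4626, -0.0695, 0.0676]
tool_rot: [179.9, -0.0, -165.1]
force: [-2.6, 3.5, 2.7]
grip_width: 0.0128
grasp_force: 35.0
```

Run:
```python
from cell import sensors
o=sensors.get_obs();print(o['tool_pos'],o['tool_rot'],o['force'],o['wrist_torque'],o['grip_width'])
```

```text
[ 0.46257216 -0.06945397  0.06755317] [ 1.79925910e+02 -1.78505944e-02 -1.65052742e+02] [-2.55821444  3.54151185  2.6928558 ] [0.86883251 0.33827408 0.07042474] 0.012806711736689201
```

Gripped at 12.8 mm. I'll turn clockwise, following the knob along the stage's +y (the tool's +y at the start of this call) at 18 mm per radian.

Call:
drive_tool([
  {"x": 0, "y": 0, "z": 0, "rx": 0, "ry": 0, "rz": 0, "fingers": 0.9},
  {"x": 0, "y": 1.8, "z": 0, "rx": 0, "ry": 0, "rz": 0.1, "fingers": 0.9},
  {"x": 0, "y": 3.6, "z": 0, "rx": 0, "ry": 0, "rz": 0.2, "fingers": 0.9},
  {"x": 0, "y": 5.4, "z": 0, "rx": 0, "ry": 0, "rz": 0.3, "fingers": 0.9},
  {"x": 0, "y": 7.2, "z": 0, "rx": 0, "ry": 0, "rz": 0.4, "fingers": 0.9},
  {"x": 0, "y": 9, "z": 0, "rx": 0, "ry": 0, "rz": 0.5, "fingers": 0.9},
  {"x": 0, "y": 10.8, "z": 0, "rx": 0, "ry": 0, "rz": 0.6, "fingers": 0.9},
  {"x": 0, "y": 12.6, "z": 0, "rx": 0, "ry": 0, "rz": 0.7, "fingers": 0.9},
  {"x": 0, "y": 14.4, "z": 0, "rx": 0, "ry": 0, "rz": 0.8, "fingers": 0.9},
], force=60)

```text
time_s: 11.68
tool_pos: [0.4587, -0.0565, 0.0675]
tool_rot: [-180.0, -0.0, 148.9]
force: [-2.7, 2.2, 2.7]
grip_width: 0.0127
grasp_force: 60.0
```

```bash
cat > s.py <<'E'
from cell import sensors
o=sensors.get_obs();print(o['tool_pos'].round(4),o['tool_rot'].round(1),o['force'].round(1),o['wrist_torque'].round(3),o['grip_width'])
E
python3 s.py
```

```text
[ 0.4587 -0.0565  0.0675] [-180.    -0.   148.9] [-2.7  2.2  2.7] [0.54  0.448 0.313] 0.012730733841106696
```

Call:
drive_tool([
  {"x": 1.3, "y": 1.25, "z": 0, "rx": 0, "ry": 0, "rz": 0.1, "fingers": 0.9},
  {"x": 2.6, "y": 2.5, "z": 0, "rx": 0, "ry": 0, "rz": 0.2, "fingers": 0.9},
  {"x": 3.9, "y": 3.75, "z": 0, "rx": 0, "ry": 0, "rz": 0.3, "fingers": 0.9},
  {"x": 5.2, "y": 5.0, "z": 0, "rx": 0, "ry": 0, "rz": 0.4, "fingers": 0.9},
  {"x": 6.5, "y": 6.3, "z": 0, "rx": 0, "ry": 0, "rz": 0.5, "fingers": 0.9},
  {"x": 7.1, "y": 6.9, "z": 0, "rx": 0, "ry": 0, "rz": 0.55, "fingers": 0.9},
])

```text
time_s: 12.42
tool_pos: [0.4558, -0.0475, 0.0675]
tool_rot: [-179.9, -0.0, 117.5]
force: [-4.2, 2.1, 4.6]
grip_width: 0.013
grasp_force: 60.0
```

```bash
python3 s.py;  python3 - <<'E'
from cell import vision
import cv2,numpy as np
a=cv2.resize(vision.read_camera("scene")["image"][215:335,240:380,::-1],None,fx=3,fy=3,interpolation=cv2.INTER_CUBIC)
b=cv2.resize(vision.read_camera("top")["image"][225:345,310:430,::-1],None,fx=3,fy=3,interpolation=cv2.INTER_CUBIC)
cv2.imwrite("pics/k2.png",np.hstack([a,b]))
E
```

```text
[ 0.4558 -0.0475  0.0675] [-179.9   -0.   117.5] [-4.2  2.1  4.6] [0.272 0.842 0.287] 0.012952643570487985
```

View pics/k2.png

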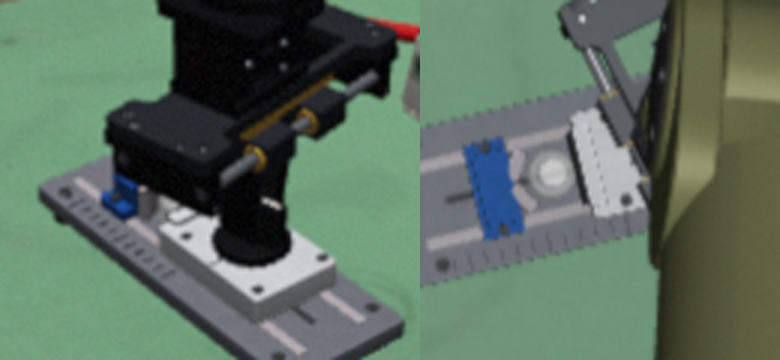

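The jaw is at about (577,170) in the right panel, just behind the still-upright vial (about (550,173)), and the V is a few mm ahead. From here I'll take small steps and watch the torque (baseline about 0.29).

Call:
drive_tool([
  {"x": 0.88, "y": 0.2, "z": 0, "rx": 0, "ry": 0, "rz": 0.05, "fingers": 0.9},
  {"x": 1.76, "y": 0.4, "z": 0, "rx": 0, "ry": 0, "rz": 0.1, "fingers": 0.9},
  {"x": 1.76, "y": 0.4, "z": 0, "rx": 0, "ry": 0, "rz": 0.1, "fingers": 0.9},
])

```text
time_s: 12.9
tool_pos: [0.4552, -0.0457, 0.0675]
tool_rot: [-179.9, -0.0, 111.9]
force: [-5.4, 1.2, 6.3]
grip_width: 0.0125
grasp_force: 60.0
```

```bash
python3 s.py
```

```text
[ 0.4552 -0.0457  0.0675] [-179.9   -0.   111.9] [-5.4  1.2  6.3] [0.198 1.123 0.088] 0.012482455858832918
```

Call:
drive_tool([
  {"x": 0.5, "y": -0.2, "z": -0.2, "rx": 0, "ry": 0, "rz": 0.03, "fingers": 0.9},
  {"x": 1.0, "y": -0.2, "z": -0.3, "rx": 0, "ry": 0, "rz": 0.06, "fingers": 0.9},
  {"x": 1.5, "y": -0.2, "z": -0.3, "rx": 0, "ry": 0, "rz": 0.09, "fingers": 0.9},
])

```text
time_s: 13.28
tool_pos: [0.4547, -0.0442, 0.0676]
tool_rot: [-179.9, 0.0, 106.6]
force: [-5.3, -0.2, 2.6]
grip_width: 0.0123
grasp_force: 60.0
```

```bash
python3 s.py
```

```text
[ 0.4547 -0.0442  0.0676] [-179.9    0.   106.6] [-5.3 -0.2  2.6] [-0.051  1.136  0.369] 0.012346085557223134
```

Call:
drive_tool([
  {"x": 0.27, "y": -0.2, "z": 0, "rx": 0, "ry": 0, "rz": 0.015, "fingers": 0.9},
  {"x": 0.54, "y": -0.3, "z": 0, "rx": 0, "ry": 0, "rz": 0.03, "fingers": 0.9},
])

```text
time_s: 13.52
tool_pos: [0.4545, -0.0437, 0.0676]
tool_rot: [-180.0, 0.0, 104.9]
force: [-4.3, -1.0, 1.7]
grip_width: 0.0128
grasp_force: 60.0
```

```bash
python3 s.py;  python3 - <<'E'
from cell import vision
import cv2,numpy as np
b=cv2.resize(vision.read_camera("top")["image"][240:310,320:400,::-1],None,fx=7,fy=7,interpolation=cv2.INTER_CUBIC)
cv2.imwrite("pics/k3.png",b)
E
```

```text
[ 0.4545 -0.0437  0.0676] [-180.     0.   104.9] [-4.3 -1.   1.7] [-0.277  1.059  0.322] 0.01280363706586911
```

View pics/k3.png

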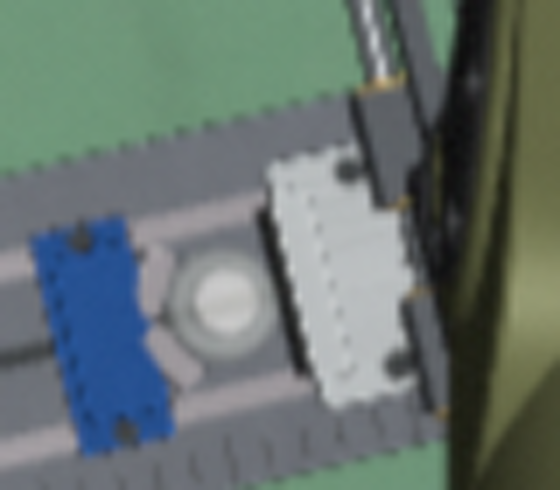

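The vial (about (225,300), upright) is now roughly touching both V faces and the jaw. I'll continue in fine steps.

Call:
drive_tool([
  {"x": 0.36, "y": -0.1, "z": 0, "rx": 0, "ry": 0, "rz": 0.02, "fingers": 0.9},
  {"x": 0.72, "y": -0.2, "z": 0, "rx": 0, "ry": 0, "rz": 0.04, "fingers": 0.9},
])

```text
time_s: 13.82
tool_pos: [0.4543, -0.0431, 0.0676]
tool_rot: [-180.0, 0.0, 102.6]
force: [-4.1, -2.2, 0.4]
grip_width: 0.0125
grasp_force: 60.1
```

```bash
python3 s.py
```

```text
[ 0.4543 -0.0431  0.0676] [-180.     0.   102.6] [-4.1 -2.2  0.4] [-0.458  0.995  0.538] 0.012533427949509266
```

Call:
drive_tool([
  {"x": 0, "y": 0, "z": 0, "rx": 0, "ry": 0, "rz": 0, "fingers": 0.9},
])

```text
time_s: 13.95
tool_pos: [0.4543, -0.0431, 0.0676]
tool_rot: [-180.0, 0.0, 102.7]
force: [-4.0, -2.2, -0.4]
grip_width: 0.0126
grasp_force: 60.1
```

```bash
python3 s.py; python3 -c "
from cell import vision
vision.read_camera('top')"; python3 s.py
```

```text
[ 0.4543 -0.0431  0.0676] [-180.     0.   102.7] [-4.  -2.2 -0.4] [-0.605  1.058  0.442] 0.012617544189273872
[ 0.4543 -0.0431  0.0676] [-180.     0.   102.7] [-4.7 -2.  -0.8] [-0.541  1.113  0.468] 0.012673178548245418
```

The torque while holding is now about 0.45 N·m, compared with about 0.09 before contact. That puts the clamp force at roughly 10–13 N, well under 25 N. I'll release and rise.

Call:
drive_tool([
  {"x": 0, "y": -0.3, "z": 0, "rx": 0, "ry": 0, "rz": 0, "fingers": 0.6},
  {"x": 0, "y": -0.3, "z": 0, "rx": 0, "ry": 0, "rz": 0, "fingers": 0.3},
  {"x": 0, "y": -0.3, "z": 0, "rx": 0, "ry": 0, "rz": 0, "fingers": 0.0},
  {"x": 0, "y": -0.3, "z": 0, "rx": 0, "ry": 0, "rz": 0, "fingers": -0.2},
  {"x": 0, "y": -0.3, "z": 0, "rx": 0, "ry": 0, "rz": 0, "fingers": -0.2},
  {"x": 0, "y": -0.3, "z": 0, "rx": 0, "ry": 0, "rz": 0, "fingers": -0.2},
  {"x": 0, "y": -0.3, "z": -20, "rx": 0, "ry": 0, "rz": 0, "fingers": -0.2},
  {"x": 0, "y": -0.3, "z": -50, "rx": 0, "ry": 0, "rz": 0, "fingers": -0.2},
  {"x": 0, "y": -0.3, "z": -100, "rx": 0, "ry": 0, "rz": 0, "fingers": -0.2},
  {"x": 0, "y": 60, "z": -140, "rx": 0, "ry": 0, "rz": 0, "fingers": -0.2},
  {"x": 0, "y": 120, "z": -140, "rx": 0, "ry": 0, "rz": 0, "fingers": -0.2},
  {"x": 0, "y": 180, "z": -140, "rx": 0, "ry": 0, "rz": 0, "fingers": -0.2},
  {"x": 0, "y": 180, "z": -140, "rx": 0, "ry": 0, "rz": 0, "fingers": -0.2},
], force=10)

```text
time_s: 15.62
tool_pos: [0.6325, -0.0005, 0.2037]
tool_rot: [-179.7, 0.2, 102.9]
force: [-0.1, 0.2, -0.5]
grip_width: 0.0525
grasp_force: 0.0
```

```bash
python3 s.py;  python3 - <<'E'
from cell import vision
import cv2,numpy as np
a=cv2.resize(vision.read_camera("scene")["image"][235:325,250:350,::-1],None,fx=4,fy=4,interpolation=cv2.INTER_CUBIC)
b=cv2.resize(vision.read_camera("top")["image"][230:320,320:420,::-1],None,fx=4,fy=4,interpolation=cv2.INTER_CUBIC)
cv2.imwrite("pics/k4.png",np.hstack([a,b]))
E
```

```text
[ 6.325e-01 -5.000e-04  2.037e-01] [-179.7    0.2  102.9] [-0.1  0.2 -0.5] [-0.109  0.072  0.01 ] 0.0524923374875469
```

View pics/k4.png

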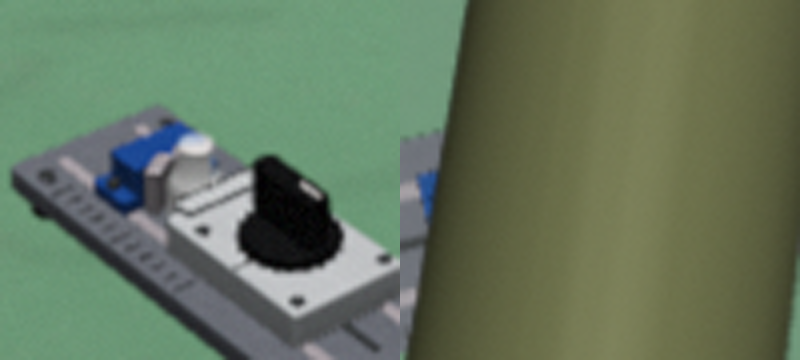

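The scene panel shows the vial upright in the V (about (195,165)) with the jaw against it. The knob bar has turned about 90° and the robot is clear. The torque seen while holding was well above the free-turning value and implies at least 7 N, so I'm handing in.

```bash
python3 -c "
from cell import workorder
print(workorder.sign_off())"
```

```text
the job is handed in; nothing more can be done
None
```

The vial stands upright in the V, clamped by the jaw using only the knob, and the job is handed in at about 16 s; I estimate the clamp force at 8–13 N from wrist torque, and never measured it directly.

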